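# Clamp, turn over and lock a body panel in the roll-over fixture

### The arm

A 7-joint arm with a two-finger parallel gripper is mounted at the origin on the work surface. World frame = base frame: x ahead of the robot, y to its left, z up, the work surface at z = 0. Lengths are in m, angles in rad, forces in N, time in s.
With the tool pointing down it reaches from about 0.425 to 0.925 m from the base axis. Payload 6.8 kg.
Tool frame: the origin (TCP) lies at the very end of the fingers, on their centre line; the grasp point (between the pads) lies 19 mm behind it (hold_point_z is the distance from the TCP to the grasp point, in m); z points along the fingers, y is the direction in which the jaws open and shut (so a half turn about z gives the same grasp; the last joint's range is limited). The gripper opens to 85 mm and grips with 20 to 120 N. Pads are 22 mm wide; open, the fingers measure 114 mm over their backs; the gripper's body (76 mm by 85 mm) begins 54 mm behind the grasp point. The pads swing forward as they close: fully open they stand 13 mm farther back than shut.
Start: joints at [1.206, 0.477, 0.022, 1.555, -0.011, 1.109, -0.083], TCP at [0.171, -0.653, 0.231] pointing down, gripper open.
Joint ranges: [-2.96, 2.96], [-0.34, 2.1], [-1.41, 1.46], [0.24, 2.44], [-1.37, 4.51], [0.17, 1.92], [-2.96, 2.96]. Speed limits (rad/s): [2.39, 2.39, 3.14, 3.14, 3.14, 3.14, 3.14].

### API

Orientations are given as a unit quaternion [w, x, y, z].
In Python, from station import get_obs, read_camera, calibration, hand_in, regions_of, hold_point_z gives the robot as it stands.
- The arm moves only by the tool send_rows, never from a script. Its argument "motion" is text: rows parted by semicolons, each of 7 numbers parted by spaces: the shift along the world's x, y, z in cm, then the turn, a rotation vector about the world's x, y, z in degrees, then the closure, from 0 (fully open) to 1 (shut). In form: dx dy dz rx ry rz fingers; .... A call has 1 to 20 rows; each row shifts and turns the pose as measured when the row begins; what a row does not reach is not made up. A row lasts 1/12 s, in which the tool goes at most 41.7 mm and 7.16 degrees, less where a joint would pass 70% of its speed; a pose out of reach is approached as far as the arm can. A call is refused whole if a number of a shift passes 4.17 or a number of a turn 7.16, either way. A call with a gripper value outside its range is refused whole. The fingers move at their own pace and stop on an object; "newtons" is the grip in N (left out, the last holds). Time passes only in rows, so rows that do not move let the fingers close. It gives the time, the measured TCP pose, the force and the opening at its end, in the units of the state.
- get_obs(): the state, without advancing time (a new reading comes with each control period).
- read_camera(name): name is "side" or "top" or "wrist"; returns the picture (480x640x3 uint8, red, green, blue); there is no depth.
- calibration(name): a dict with "mtx" (3x3 intrinsics, pixels), "R" (3x3) and "t" (3): a world point X has camera coordinates R X + t; the wrist camera has in their place "hand_eye" (4x4, takes a point from camera to tool coordinates, whose origin is the TCP and whose axes are the flange's). Camera axes: x right, y down, z forward; pixel columns grow to the right and rows downward; lengths in m; the calibration is good to about 2 mm. A picture is of the moment at which its call begins: read the wrist's pose just before it. calibration takes no time and is no camera call.
- hand_in(): hands the job in, once; it reports no verdict.
Trained networks look in the newest picture that a camera, given by its name, has taken for a name from the list of things; names that differ only in an ending like _2 or _b are one class to them, and where a whole thing is asked for, a point or a joint stands for the part that bears it (a point fixed in the world has none). Each returns a list of dicts, best first, with "conf" (0 to 1); they miss things now and then, are a little off and sometimes report something else, mostly with a low value. They report only what shows in the picture. A call takes as long as a camera call. They do not tell look-alikes from the thing itself.
- regions_of(thing, camera): "region" (480x640 bool, what is visible of it) and "point" ([column, row] in pixels, amid what is visible of it).
The state is a dict: "t": time; "q": joint angles; "joint_vel": joint speeds; "joint_torque": joint torques, N m; "eef_pos": TCP position; "tool_rot": TCP orientation; "contact_force": force on the tool from outside, world axes, zero at the start; "torque": the same for the moment, N m; "gripper_width": opening from 0.0 (shut) to 1.0 (fully open).
Only numpy, scipy, OpenCV 4.12 (cv2) and the standard library are available. Lean on these libraries where they do the work, as an engineer would, in place of code of your own. Each camera call takes 0.05 s, during which the arm holds its last target.

### The job

The pressed body panel has been laid outer face up in the roll-over fixture. Press the hinged hold-down frame fully shut until it snaps, turn the panel over by the handle, over the top, until its ribbed back faces up and lies level, then turn the wing knob on top of the bearing block clockwise until it is tight, to lock it there. Keep the panel in its frame and leave the other things on the bench where they are.

Things in the scene. Friction and masses are not known exactly. Their poses are not given: they have to be found in the camera images.
- stand: Roll-over panel fixture, bolted down: grey base plate 130 x 430 x 10 mm, two uprights. Origin under the base plate's centre, on the bench. The turning axis runs along its y, level, 120 mm above the bench. Uprights at y = +178 and -178 mm carry dark bearing blocks (50 x 34 mm, top 144 mm above the bench); only the one at +y has a knob.
- frame (a joint): Angle of the aluminium turning frame (124 x 250 x 16 mm) about the stand's +y. 0: level, panel's outer face up, handle on the robot's side (stand -x). Growing: handle rises, over the top (1.57), down on the far side. 3.14: turned over, level, back up. Stops at -0.6 and 3.74 only. Balanced; bearings drag with 0.4 N m: stays where left until the knob is tight.
- handle (a point): Middle of the turning frame's grab bar: round steel, 12 mm diameter, parallel to the turning axis and 107 mm from it, 124 mm between its two legs; 45 mm from the bar's centre line to the frame's edge. Turns with the frame: y along the bar, z the frame's normal (up at joint 0).
- nest (a point): Centre of the turning frame's ledges, on which the panel lies, 6 mm below the turning axis at joint frame = 0; axes as the frame's.
- panel: Loose dark pressed sheet-steel panel, 97 x 223 x 10 mm, about 0.28 kg, plain outer skin (its z axis points out of it), ribbed back with two round holes. Origin in the centre of its back face. Lies in the frame with 1.5 mm play each side; falls out if the frame is turned with the hold-down frame open.
- hold_down (a joint): Opening angle of the hold-down frame, an open steel rectangle 122 x 242 x 8 mm that closes over the panel's edges. Hinged at the turning frame's +y end, parallel to its x: the free end at -y swings down. 0: shut. Stiff hinge, stays where left. In the last 0.06 rad (15 mm at the pad) a sprung roller catch resists; about 10 N on the pad snaps it past and the catch holds it shut.
- hold_down_hinge (a point): On the hinge line of the hold-down frame, midway: 121 mm towards +y and 10 mm above the centre of the turning frame; the point turns with the hold-down frame.
- press_pad (a point): Centre of the top of the black rubber pad, 36 mm (x) by 22 mm (y), on the free end of the hold-down frame: 233 mm from the hinge line and 9 mm above it (frame shut). Shut, its top is 139 mm above the bench at joint frame = 0.
- lock_knob (a joint): Angle of the lock knob about its vertical axis, clockwise from above positive. 0: slack. It drives a sprung pin into a ten-notch hub on the frame's shaft (notches 36 degrees apart, one at level each way up), bites from about 0.6, pulls the frame the last degrees into the notch and is tight from 1.15 to its stop at 1.45. Takes under 0.35 N m.
- knob_grip (a point): On the knob's axis, at the height to grip, 172 mm above the bench. The grip is an upright wing 50 mm long (along the point's x), 10 mm thick (along its y), from 156 to 183 mm above the bench, on a round foot of radius 13 mm (148 to 156 mm above the bench).
- disc_pack: Bystander: brown pack of sanding discs, 76 mm diameter, 22 mm high, in front of the fixture. Origin under its centre.
- wrench: Bystander: steel wrench, 150 mm long, lying in front of the fixture. Origin on the bench under it.
- filler_tin: Bystander: filler tin, 90 mm diameter, 105 mm high. Origin under its centre.
- tape_roll: Bystander: roll of tape, 100 mm diameter, 25 mm high. Origin under its centre.
- cleaner_bottle: Bystander: white bottle, 64 mm diameter, 170 mm high. Origin under its centre.
- disc_carton: Bystander: cardboard carton 130 x 100 x 65 mm. Origin under its centre.
- sanding_block: Bystander: hand sanding block 125 x 66 x 40 mm. Origin under its centre.
- belt_sander: Bystander: air belt sander, 345 mm long, 45 mm high, lying on the bench. Origin under its head.
Not all that is in view belongs to the job. Of the things that look like the panel, the larger one is meant.

How it is judged:
By the outcome, as a careful person would: the job done as asked, in the order asked, and still so for the second after the job is handed in, with the robot touching nothing.
It also fails if it takes over 67 s, if anything falls off the work surface, if the arm or the gripper's body presses on something with over 40 N, if the wrist force passes 120 N, or if a joint passes its speed limit or range.

## Working session

There is one attempt and no reset: what is moved stays moved. The work goes in short steps, Python scripts to look and compute and a tool call to move; the robot and the scene stay as the last step left them, time stands still between calls to the robot, and variables do not carry over. Pictures are saved under pics/ and viewed, and the job is handed in when it is done.

Besides the shell and the picture viewer there is one more tool, called as name(argument=value, ...) on one line, values as JSON. send_rows: Moves the arm, as the interface text tells. Its arguments: {"type":"object","properties":{"motion":{"type":"string"},"newtons":{"type":"number"}},"required":["motion"]}

```bash
ls; mkdir -p pics
python3 - <<'E'
from station import *
import cv2,numpy as np
print(get_obs()); print(hold_point_z)
for n in("side","top"):
    im=read_camera(n); cv2.imwrite(f"pics/{n}0.png",im[:,:,::-1]); c=calibration(n); print(n,c)
print(calibration("wrist"))
E
```

```text
pics
{'t': 0.0, 'q': array([ 1.20590388,  0.47779966,  0.02237789,  1.55650489, -0.01146828,
        1.10928049, -0.08310641]), 'joint_vel': array([ 1.85069918e-05,  9.23593467e-04,  8.93351719e-04, -1.79651859e-03,
        1.71122636e-03, -1.09898006e-03,  2.52894447e-04]), 'joint_torque': array([-9.92884998e-04, -5.96445894e+01,  1.60778783e+00, -2.81196249e+01,
        1.24112071e-02,  9.38688027e-03,  3.48949072e-06]), 'eef_pos': array([ 0.1712318 , -0.65228607,  0.2303042 ]), 'tool_rot': array([-9.07893155e-04,  9.91768419e-01,  1.28041143e-01, -2.10478742e-04]), 'contact_force': array([ 0.38369948, -0.87372779,  0.17680118]), 'torque': array([-0.00146461,  0.00269367,  0.02583608]), 'gripper_width': 1.0001553073279645}
0.0187
side {'mtx': array([[561.473458  ,   0.        , 308.50199247],
       [  0.        , 561.473458  , 244.40932375],
       [  0.        ,   0.        ,   1.        ]]), 'R': array([[-0.77826675, -0.62791473, -0.00489453],
       [-0.48463949,  0.60560461, -0.6311637 ],
       [ 0.39928113, -0.48884164, -0.77563421]]), 't': array([0.37705412, 0.3621745 , 1.4
[... 198 characters left out ...]
8517, -0.99953927,  0.02335527],
       [-0.99715795, -0.0210294 , -0.07234494],
       [ 0.07280275, -0.02188648, -0.99710618]]), 't': array([-0.05546378,  0.53968621,  1.21993757])}
{'mtx': array([[400.61809354,   0.        , 311.97915309],
       [  0.        , 400.61809354, 234.7167244 ],
       [  0.        ,   0.        ,   1.        ]]), 'hand_eye': array([[ 8.17348409e-04, -9.50170567e-01, -3.11729411e-01,
         8.01862687e-02],
       [ 9.99999596e-01,  6.60224869e-04,  6.09573029e-04,
         5.92785267e-04],
       [-3.73386841e-04, -3.11729783e-01,  9.50170723e-01,
        -1.42524983e-01],
       [ 0.00000000e+00,  0.00000000e+00,  0.00000000e+00,
         1.00000000e+00]])}
```

View pics/side0.png

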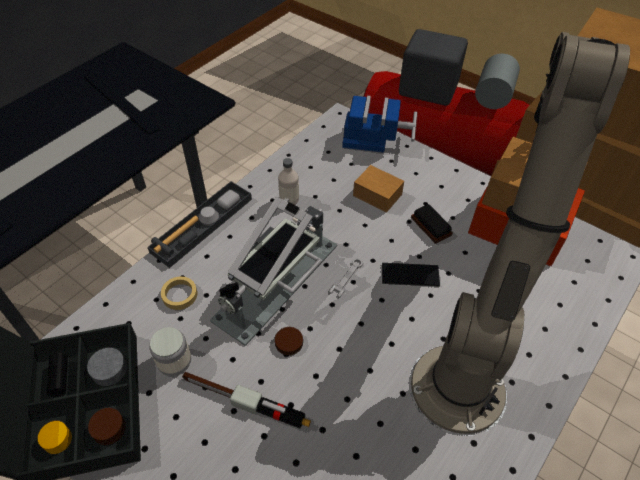

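View pics/top0.png

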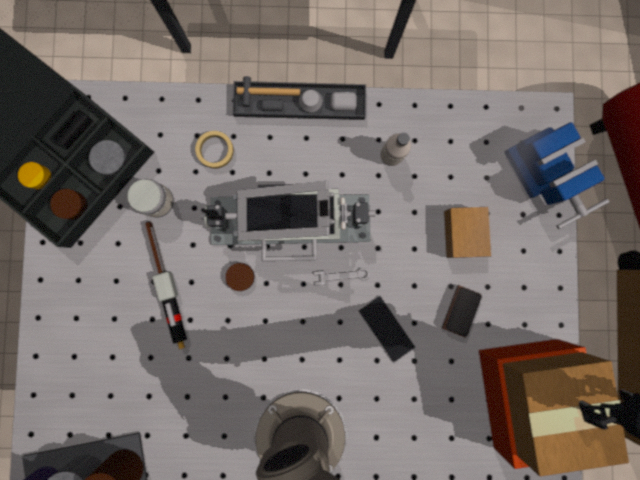

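```bash
cat > h.py <<'E'
from station import *
import cv2,numpy as np
def proj(n,X):
    c=calibration(n); p=(c["R"]@np.atleast_2d(X).T).T+c["t"]; u=p@c["mtx"].T; return u[:,:2]/u[:,2:]
def ray(n,uv):
    c=calibration(n); d=c["R"].T@np.linalg.solve(c["mtx"],[uv[0],uv[1],1]); o=-c["R"].T@c["t"]; return o,d
def atz(n,uv,z):
    o,d=ray(n,uv); return o+d*(z-o[2])/d[2]
E
python3 - <<'E'
from h import *
s=cv2.imread("pics/side0.png")[180:350,190:350]; t=cv2.imread("pics/top0.png")[170:300,190:390]
cv2.imwrite("pics/sc.png",cv2.resize(s,None,fx=3.5,fy=3.5,interpolation=2)); cv2.imwrite("pics/tc.png",cv2.resize(t,None,fx=4,fy=4,interpolation=2))
for n in("side","top"):
  for th in("stand","hold_down","panel","lock_knob","handle","press_pad"):
    print(n,th,[(round(r["conf"],2),np.round(r["point"]),int(r["region"].sum())) for r in regions_of(th,n)[:3]])
print(get_obs()["t"])
for uv in((214,222),(362,218)): print(atz("top",uv,.144))
E
```

```text
side stand [(0.8, array([270., 276.]), 7264)]
side hold_down [(0.77, array([282., 251.]), 1963), (0.28, array([186., 302.]), 659)]
side panel [(0.7, array([267., 252.]), 1636), (0.7, array([278., 258.]), 3481), (0.58, array([408., 274.]), 1218)]
side lock_knob [(0.74, array([230., 291.]), 200), (0.71, array([254., 401.]), 1876), (0.43, array([271., 277.]), 7236)]
side handle [(0.69, array([281., 255.]), 3633)]
side press_pad [(0.69, array([282., 250.]), 2082)]
top stand [(0.88, array([295., 228.]), 6924)]
top hold_down [(0.82, array([292., 193.]), 2374)]
top panel [(0.78, array([388., 328.]), 1713), (0.76, array([284., 210.]), 2549), (0.4, array([213., 137.]), 646)]
top lock_knob [(0.62, array([210., 212.]), 147)]
top handle [(0.61, array([299., 230.]), 3829)]
top press_pad [(0.59, array([290., 196.]), 2344)]
0.7
[0.54946164 0.21527287 0.144     ]
[ 0.5668618  -0.14057728  0.144     ]
```

View pics/sc.png

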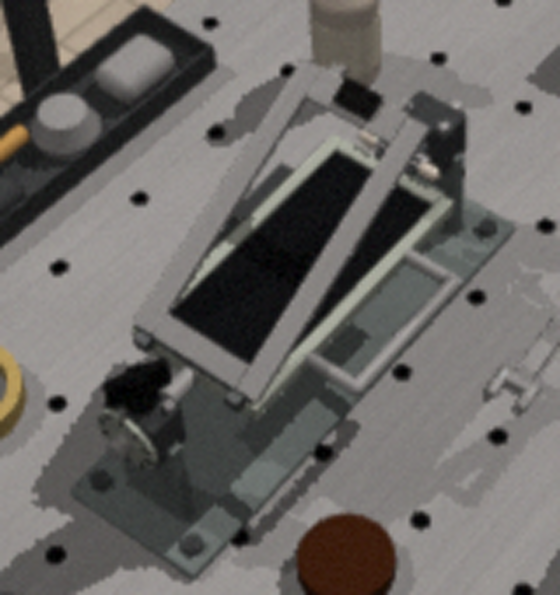

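View pics/tc.png

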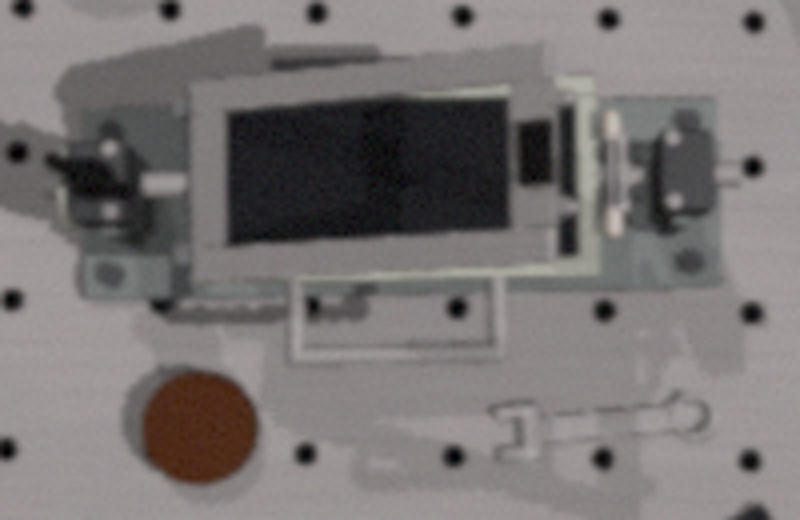

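```bash
cat >> h.py <<'E'
def Rz(a): c,s=np.cos(a),np.sin(a); return np.array([[c,-s,0],[s,c,0],[0,0,1]])
def Ry(a): c,s=np.cos(a),np.sin(a); return np.array([[c,0,s],[0,1,0],[-s,0,c]])
def Rx(a): c,s=np.cos(a),np.sin(a); return np.array([[1,0,0],[0,c,-s],[0,s,c]])
def stand(p,X): return Rz(p[2])@np.asarray(X)+[p[0],p[1],0]
def fr(p,th,X): return stand(p,np.array([0,0,.12])+Ry(th)@np.asarray(X))
def hd(p,th,a,X): # X rel to hinge, shut
    return fr(p,th,np.array([0,.121,.010])+Rx(-a)@np.asarray(X))
E
python3 - <<'E'
from h import *
from scipy.optimize import least_squares
T=lambda x,y:(190+x/4,170+y/4); S=lambda x,y:(190+x/3.5,180+y/3.5)
B=lambda sx,sy:(lambda p:stand(p,[sx*.065,sy*.215,.01]))
H=lambda sy:(lambda p:fr(p,p[3],[-.107-.006*0,sy*.062,0]))
P=lambda p:hd(p,p[3],p[4],[0,-.233,.009])
obs=[("top",T(83,298),B(-1,1)),("top",T(720,290),B(-1,-1)),("top",T(85,98),B(1,1)),("top",T(718,97),B(1,-1)),
("side",S(75,490),B(1,1)),("side",S(192,578),B(-1,1)),("side",S(515,230),B(-1,-1)),
("top",T(296,355),H(1)),("top",T(500,354),H(-1)),("side",S(353,382),H(1)),("side",S(454,283),H(-1)),
("top",T(535,152),P),("side",S(358,97),P)]
f=lambda p:np.concatenate([proj(n,F(p))[0]-uv for n,uv,F in obs])
for sg in(-1,1):
  r=least_squares(f,[.55,.04,0,0,.3*sg]);print(r.x,r.cost);print(np.round(r.fun.reshape(-1,2),1).tolist())
p=r.x
E
```

```text
[0.57241086 0.03771983 0.03301627 0.00891556 0.46426756] 10.491387783698475
[[-0.3, 0.1], [0.5, 0.1], [-0.6, 2.0], [-0.0, 0.7], [-2.5, -1.1], [-0.2, -1.0], [0.7, -2.0], [-0.3, 0.3], [-0.5, -0.2], [0.6, 1.0], [-0.2, -0.9], [0.3, 0.3], [-0.4, -0.2]]
[0.57241086 0.03771982 0.03301627 0.00891555 0.46426757] 10.491387783698396
[[-0.3, 0.1], [0.5, 0.1], [-0.6, 2.0], [-0.0, 0.7], [-2.5, -1.1], [-0.2, -1.0], [0.7, -2.0], [-0.3, 0.3], [-0.5, -0.2], [0.6, 1.0], [-0.2, -0.9], [0.3, 0.3], [-0.4, -0.2]]
```

send_rows(motion="0 0 3 0 0 0 1;0 0 3 0 0 0 1;0 0 2 0 0 0 1;2 3 0 0 0 3.9 1;2 3 0 0 0 3.9 1;2 3 0 0 0 3.9 1;2 3 0 0 0 3.9 1;2 3 0 0 0 3.9 1;2 3 0 0 0 3.9 1;2 3 0 0 0 3.9 1;2 3 0 0 0 3.9 1;2 3 0 0 0 3.9 1;2 3 0 0 0 3.9 1;2 3 0 0 0 3.9 1;2 3 0 0 0 3.9 1;2 3 0 0 0 3.9 1;2 3 0 0 0 3.9 1;2 3 0 0 0 3.9 1;2 3 0 0 0 3.9 1;2 3 0 0 0 3.9 1", newtons=40)

```text
t: 2.37
eef_pos: [0.513, -0.1241, 0.3183]
tool_rot: [0.008, 0.749, 0.663, -0.0]
contact_force: [1.0, -0.6, -0.0]
gripper_width: 0.001
```

```bash
cat >> h.py <<'E'
def wcal():
    from scipy.spatial.transform import Rotation as R
    o=get_obs(); q=o["tool_rot"]; M=np.eye(4); M[:3,:3]=R.from_quat([q[1],q[2],q[3],q[0]]).as_matrix(); M[:3,3]=o["eef_pos"]
    c=calibration("wrist"); W=np.linalg.inv(M@c["hand_eye"]); return c["mtx"],W
def wproj(cal,X):
    m,W=cal; p=np.atleast_2d(X)@W[:3,:3].T+W[:3,3]; u=p@m.T; return u[:,:2]/u[:,2:]
E
python3 - <<'E'
from h import *
c=wcal(); im=read_camera("wrist").copy(); np.savez("w1.npz",m=c[0],W=c[1]); cv2.imwrite("pics/w1.png",im[:,:,::-1])
p=[.5724,.0377,.033]
print(hd(p,.009,.464,[0,-.233,.009]),hd(p,0,0,[0,-.233,.009]))
for X in [stand(p,[a*.065,b*.215,.01]) for a in(-1,1) for b in(-1,1)]+[fr(p,0,[-.107,b*.062,0]) for b in(-1,1)]+[hd(p,.009,.464,[0,-.233,.009]),stand(p,[0,.178,.183])]:
    print(np.round(wproj(c,X)[0]))
    cv2.circle(im,tuple(int(v) for v in wproj(c,X)[0]),3,(255,0,0),-1)
cv2.imwrite("pics/w1o.png",im[:,:,::-1])
E
```

```text
[ 0.57624991 -0.04555535  0.24231767] [ 0.57609533 -0.07423902  0.139     ]
[315. 221.]
[ 238. -271.]
[426. 204.]
[ 394. -302.]
[237.  86.]
[ 199. -102.]
[414.  89.]
[ 336. -528.]
```

View pics/w1o.png

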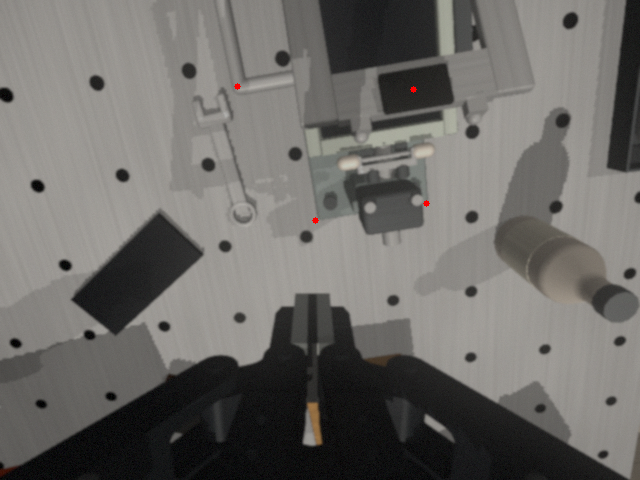

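send_rows(motion="2 2.5 0 0 0 3 1;2 2.5 0 0 0 3 1;2 2.5 -1 0 0 3 1;0.8 1 -1 0 0 0 1;0 0 -1 0 0 0 1;0 0 0 0 0 0 1")

```text
t: 2.92
eef_pos: [0.5879, -0.0239, 0.2888]
tool_rot: [0.008, 0.685, 0.729, 0.005]
contact_force: [-0.0, -0.1, -0.1]
gripper_width: 0.004
```

send_rows(motion="-1.2 -1.8 0 0 0 -1.7 1;0 0 -1.5 0 0 0 1;0 0 0 0 0 0 1;0 0 0 0 0 0 1")

```text
t: 3.25
eef_pos: [0.5733, -0.0472, 0.2739]
tool_rot: [0.008, 0.698, 0.716, 0.003]
contact_force: [0.8, 0.2, 0.7]
gripper_width: 0.003
```

send_rows(motion="0.3 0 -1.5 0 0 0 1;0 0 -1.2 0 0 0 1;0 -0.4 -0.9 0 0 0 1;0 -0.45 -0.9 0 0 0 1;0 -0.4 -0.9 0 0 0 1;0 -0.3 -0.9 0 0 0 1;0 -0.25 -0.9 0 0 0 1;0 -0.25 -0.9 0 0 0 1")

```text
t: 3.92
eef_pos: [0.5779, -0.0728, 0.1932]
tool_rot: [0.012, 0.699, 0.715, 0.005]
contact_force: [-0.2, -0.5, -0.4]
gripper_width: 0.002
```

Run:
```python
from h import *
im=read_camera("side");cv2.imwrite("pics/s2.png",cv2.resize(im[180:350,190:390],None,fx=4,fy=3.5)[:,:,::-1]); print(get_obs()["eef_pos"],get_obs()["contact_force"])
```

```text
[ 0.5766048  -0.07365802  0.19107427] [-0.64297598 -0.51491806 -1.50351152]
```

View pics/s2.png

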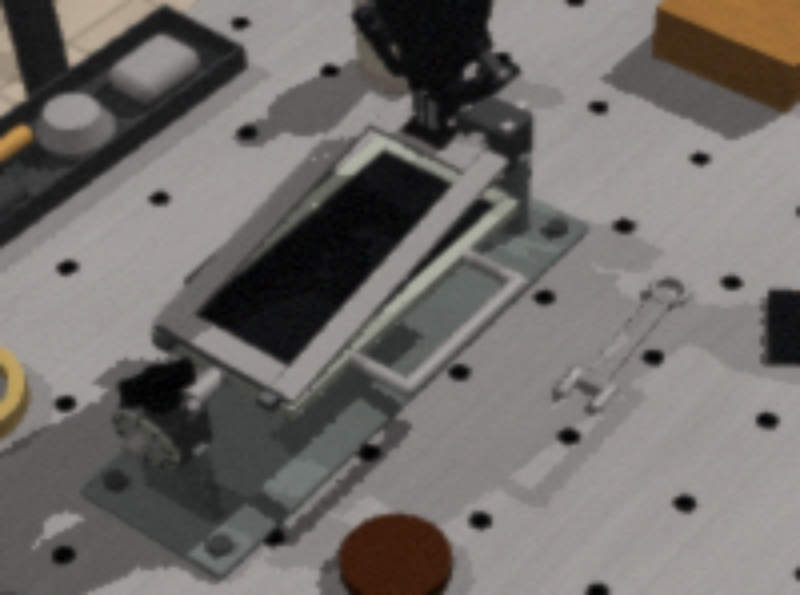

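send_rows(motion="0 0.2 -0.9 0 0 0 1;0 0 -0.9 0 0 0 1;0 0 -0.9 0 0 0 1;0 0 -0.7 0 0 0 1;0 0 -0.5 0 0 0 1")

```text
t: 4.38
eef_pos: [0.5771, -0.0717, 0.1488]
tool_rot: [0.011, 0.7, 0.714, 0.004]
contact_force: [-3.3, -2.2, 12.5]
gripper_width: 0.004
```

send_rows(motion="0 0 -0.5 0 0 0 1;0 0 -0.5 0 0 0 1")

```text
t: 4.55
eef_pos: [0.5773, -0.0718, 0.1384]
tool_rot: [0.012, 0.699, 0.715, 0.004]
contact_force: [-3.8, -0.7, 19.6]
gripper_width: 0.001
```

send_rows(motion="0 0 -0.3 0 0 0 1;0 0 -0.3 0 0 0 1")

```text
t: 4.72
eef_pos: [0.5779, -0.0718, 0.1378]
tool_rot: [0.013, 0.7, 0.714, 0.002]
contact_force: [-16.9, -0.5, 36.7]
gripper_width: -0.004
```

send_rows(motion="0 0 2 0 0 0 1;0 0 3 0 0 0 0.6;-2 0.5 2 0 0 0 0.6;-3 2 0 0 0 0 0.6;-3 2.5 0 0 0 0 0.6;-2 2.5 0 0 0 0 0.6;0 0 0 0 0 0 0.6;0 0 0 0 0 0 0.6")

```text
t: 5.38
eef_pos: [0.4755, 0.0064, 0.2112]
tool_rot: [0.016, 0.7, 0.714, 0.004]
contact_force: [1.4, -0.5, 0.5]
gripper_width: 0.399
```

Run:
```python
from h import *
im=read_camera("side");cv2.imwrite("pics/s3.png",cv2.resize(im[180:350,190:390],None,fx=4,fy=3.5)[:,:,::-1])
im=read_camera("top");cv2.imwrite("pics/t3.png",cv2.resize(im[170:300,190:390],None,fx=4,fy=4)[:,:,::-1])
c=wcal(); im=read_camera("wrist").copy();p=[.5724,.0377,.033]
for th,col in((0,(255,0,0)),(-.05,(0,255,0)),(.05,(0,0,255))):
  for X in [fr(p,th,[-.107,b*.062,0]) for b in(-1,1)]+[fr(p,th,[-.062,b*.125,.008]) for b in(-1,1)]+[hd(p,th,0,[0,-.233,.009])]:
    cv2.circle(im,tuple(int(v) for v in wproj(c,X)[0]),3,col,-1)
cv2.imwrite("pics/w3.png",im[:,:,::-1]); print(get_obs()["eef_pos"],get_obs()["contact_force"],get_obs()["gripper_width"])
```

```text
[0.47660229 0.00552983 0.21101296] [ 0.20916068 -0.1719083   0.85607771] 0.4011777588848037
```

View pics/s3.png

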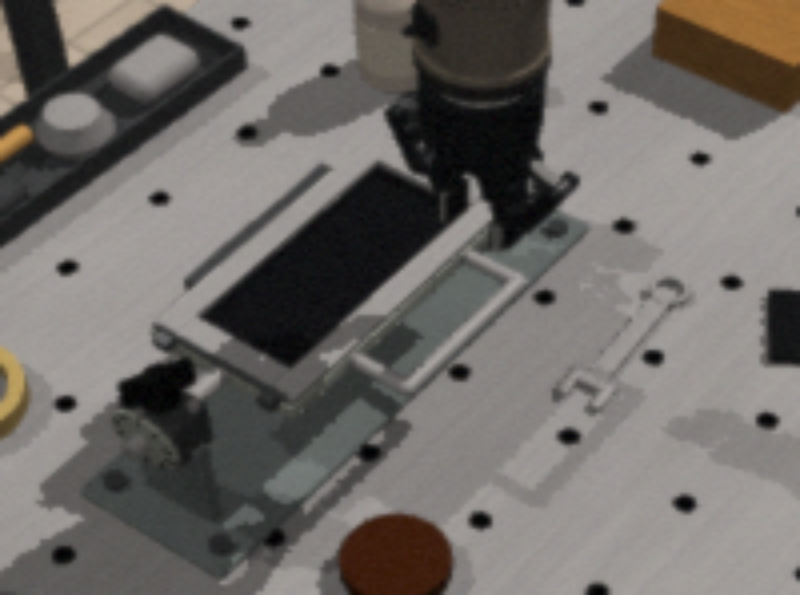

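View pics/w3.png

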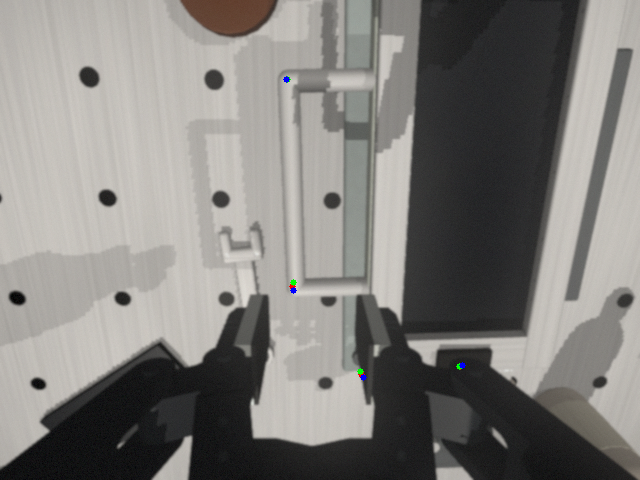

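View pics/t3.png

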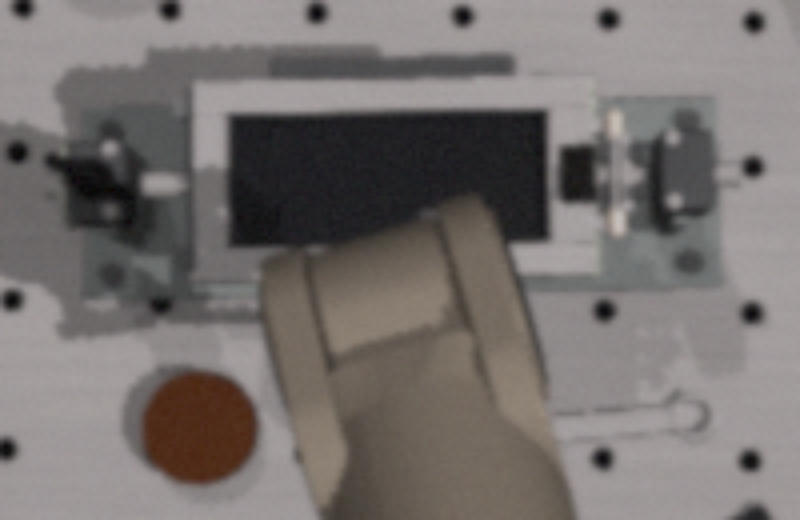

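send_rows(motion="-1 2.5 0 0 0 0 0.6;0 0 -2 0 0 0 0.6;0 0 -2 0 0 0 0.6;0 0 0 0 0 0 0.6")

```text
t: 5.87
eef_pos: [0.471, 0.0286, 0.1703]
tool_rot: [0.016, 0.703, 0.711, 0.007]
contact_force: [-0.9, 0.6, -0.7]
gripper_width: 0.399
```

send_rows(motion="-0.6 0.4 -1 0 0 0 0.6;0 0 -1.5 0 0 0 0.6;0 0 -1.5 0 0 0 0.6;0 0 -1.3 0 0 0 0.6;0 0 -1 0 0 0 0.6;0 0 0 0 0 0 0.6")

```text
t: 6.37
eef_pos: [0.4706, 0.0289, 0.1064]
tool_rot: [0.016, 0.706, 0.708, 0.007]
contact_force: [0.6, -0.5, 0.9]
gripper_width: 0.4
```

send_rows(motion="-0.5 0.2 -0.6 0 0 0 0.6;0 0 0 0 0 0 0.7;0 0 0 0 0 0 0.85;0 0 0 0 0 0 1;0 0 0 0 0 0 1;0 0 0 0 0 0 1;0 0 0 0 0 0 1", newtons=25)

```text
t: 6.95
eef_pos: [0.4673, 0.0304, 0.1019]
tool_rot: [0.017, 0.706, 0.708, 0.008]
contact_force: [1.5, 0.1, -3.4]
gripper_width: 0.129
```

send_rows(motion="0.1 0 1.4 0 0 0 1;0.27 0 1.37 0 0 0 1;0.45 0 1.33 0 0 0 1;0.6 0 1.25 0 0 0 1;0.8 0 1.15 0 0 0 1")

```text
t: 7.37
eef_pos: [0.487, 0.0312, 0.1665]
tool_rot: [0.015, 0.705, 0.709, 0.007]
contact_force: [0.4, 1.2, -8.2]
gripper_width: 0.125
```

send_rows(motion="0.9 0 1.05 0 0 0 1;1.05 0 0.9 0 0 0 1;1.15 0.1 0.8 0 0 0 1;1.25 0 0.6 0 0 0 1;1.35 0 0.45 0 0 0 1;1.4 0.1 0.27 0 0 0 1;1.4 0 0.1 0 0 0 1")

```text
t: 7.95
eef_pos: [0.5578, 0.0337, 0.2108]
tool_rot: [0.006, 0.704, 0.71, -0.007]
contact_force: [-5.8, 2.8, 4.1]
gripper_width: 0.128
```

send_rows(motion="1.4 0.2 0 0 0 0 1;1.4 0 -0.1 0 0 0 1;1.35 0.1 -0.3 0 0 0 1;1.35 0 -0.5 0 0 0 1;1.25 0 -0.6 0 0 0 1;1.1 0.1 -0.8 0 0 0 1")

```text
t: 8.45
eef_pos: [0.632, 0.0366, 0.1911]
tool_rot: [0.003, 0.704, 0.71, -0.015]
contact_force: [-3.4, -3.2, 5.4]
gripper_width: 0.134
```

send_rows(motion="1.05 0 -0.85 0 0 0 1;0.95 0.1 -0.9 0 0 0 1;0.9 0 -1.2 0 0 0 1;0.75 0 -1.3 0 0 0 1;0.55 0 -1.4 0 0 0 1")

```text
t: 8.87
eef_pos: [0.6736, 0.0381, 0.1347]
tool_rot: [0.001, 0.704, 0.71, -0.018]
contact_force: [-4.9, -0.8, 5.2]
gripper_width: 0.127
```

send_rows(motion="0.35 0 -1.3 0 0 0 1;0.15 0 -1 0 0 0 1;0.05 0 -0.8 0 0 0 1;0 0 0 0 0 0 1;0 0 0 0 0 0 1")

```text
t: 9.28
eef_pos: [0.6798, 0.0384, 0.1002]
tool_rot: [0.0, 0.703, 0.71, -0.019]
contact_force: [-2.1, -1.0, 5.3]
gripper_width: 0.128
```

send_rows(motion="0 0 0 0 0 0 0.6;0 0 0 0 0 0 0.6;0 0 0 0 0 0 0.6;0 0 1.5 0 0 0 0.6;0 0 3 0 0 0 0.6;0 0 4 0 0 0 0.6;0 0 4 0 0 0 0.6;-2 2 3 0 0 0 0.3;-2 2.5 0 0 0 0 0;-2 2.5 0 0 0 0 0;0 0 0 0 0 0 0;0 0 0 0 0 0 0")

```text
t: 10.28
eef_pos: [0.6185, 0.1091, 0.274]
tool_rot: [0.004, 0.706, 0.708, -0.014]
contact_force: [0.7, -1.8, -0.9]
gripper_width: 0.997
```

Run:
```python
from h import *
im=read_camera("side");cv2.imwrite("pics/s4.png",cv2.resize(im[180:350,190:390],None,fx=4,fy=3.5)[:,:,::-1])
im=read_camera("top");cv2.imwrite("pics/t4.png",cv2.resize(im[170:300,190:390],None,fx=4,fy=4)[:,:,::-1])
c=wcal(); im=read_camera("wrist").copy();p=[.5724,.0377,.033]
for th,col in((3.1416,(255,0,0)),):
  for X in [fr(p,th,[-.107,b*.062,0]) for b in(-1,1)]+[stand(p,[0,.178,.183])]:
    cv2.circle(im,tuple(int(v) for v in wproj(c,X)[0]),3,col,-1)
print([(r["conf"],r["point"]) for r in regions_of("lock_knob","wrist")])
cv2.imwrite("pics/w4.png",im[:,:,::-1]); print(get_obs()["eef_pos"],get_obs()["contact_force"],get_obs()["gripper_width"])
```

```text
[(0.73, [224.3, 47.0])]
[0.61908088 0.1074317  0.27184589] [ 0.14065697  0.0516021  -0.27245166] 1.0010330293458571
```

View pics/s4.png

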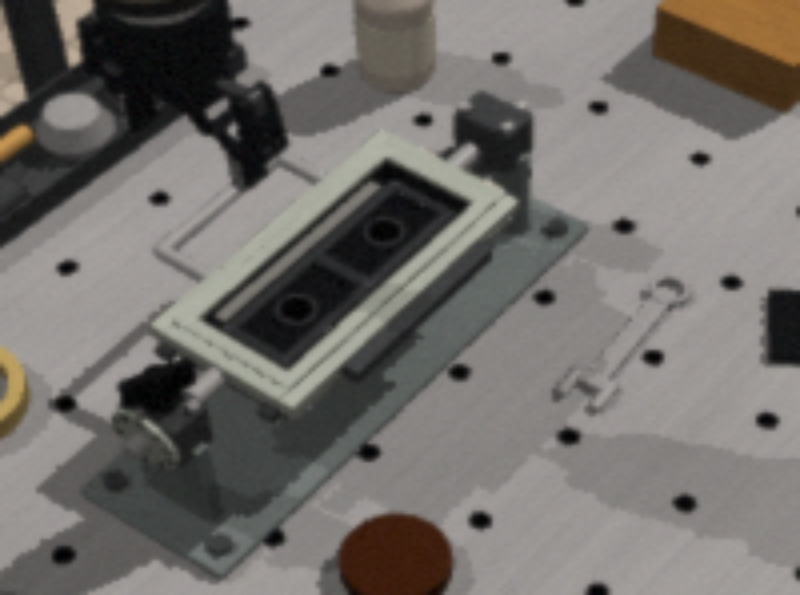

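View pics/w4.png

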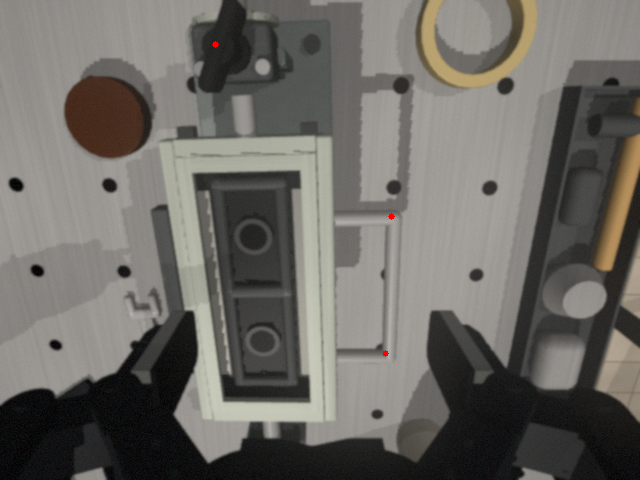

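View pics/t4.png

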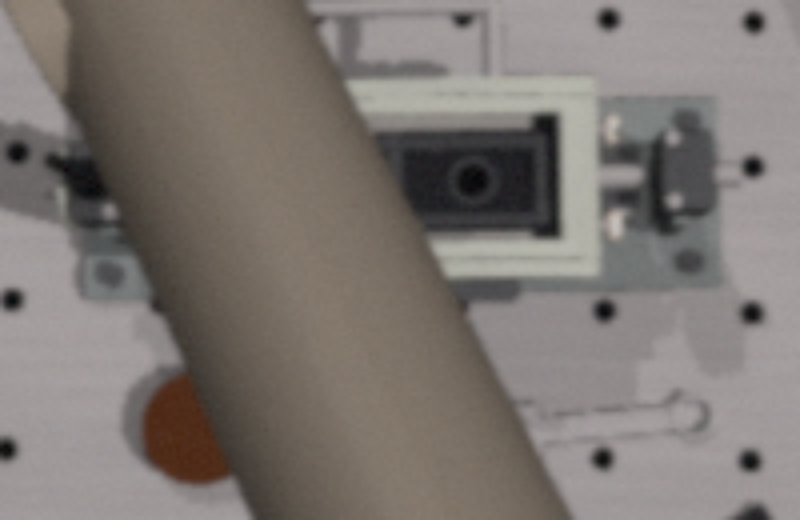

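send_rows(motion="-2.5 1.5 1 0 0 0 0;-2.5 1.5 1 0 0 0 0;0 0 0 0 0 0 0;0 0 0 0 0 0 0")

```text
t: 10.82
eef_pos: [0.5694, 0.1323, 0.2892]
tool_rot: [0.001, 0.71, 0.704, -0.017]
contact_force: [0.7, -1.1, -0.4]
gripper_width: 1.0
```

Run:
```python
from h import *
c=wcal(); np.savez("w5.npz",m=c[0],W=c[1]); im=read_camera("wrist").copy();p=[.5724,.0377,.033]
r=regions_of("lock_knob","wrist")
print([(a["conf"],a["point"],a["region"].sum()) for a in r])
np.save("kr.npy",r[0]["region"])
print(get_obs()["eef_pos"],wproj(c,[stand(p,[0,.178,.183]),stand(p,[0,.178,.156])]))
u,v=[int(a) for a in wproj(c,stand(p,[0,.178,.183]))[0]]
print(u-100,v-75)
cv2.imwrite("pics/w5.png",cv2.resize(im[max(v-75,0):v+75,u-100:u+100],None,fx=4,fy=4)[:,:,::-1])
```

```text
[(0.92, [312.0, 90.5], np.int64(2102))]
[0.56975141 0.13258178 0.2890823 ] [[309.33843958  91.15533005]
 [310.53721953  91.16103276]]
209 16
```

View pics/w5.png

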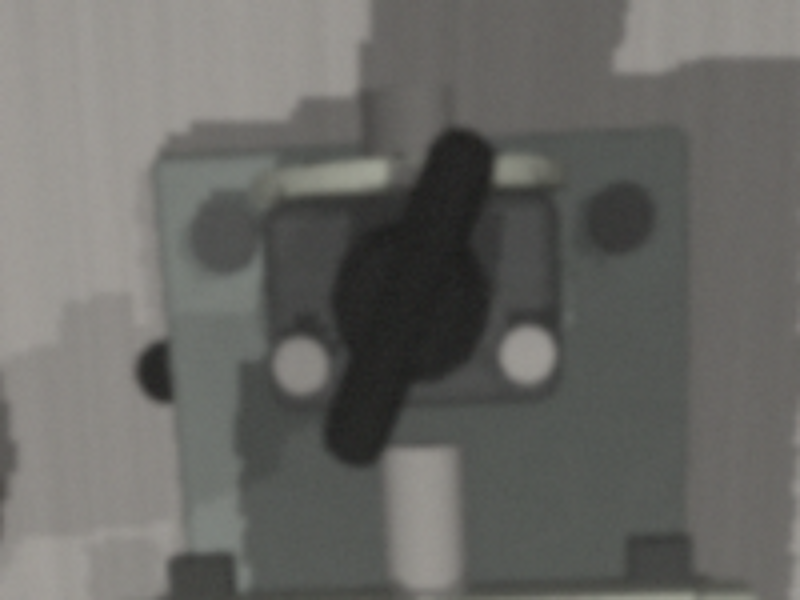

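Run:
```python
from h import *
d=np.load("w5.npz"); m,W=d["m"],d["W"]; Wi=np.linalg.inv(W)
def z(uv,h):
    r=Wi[:3,:3]@np.linalg.solve(m,[*uv,1]); o=Wi[:3,3]; return o+r*(h-o[2])/r[2]
a,b=z((325.25,52.25),.183),z((297.75,128.5),.183); print(a,b,(a+b)/2,np.linalg.norm(a-b),np.degrees(np.arctan2(*(a-b)[1::-1])))
print(get_obs()["q"])
```

```text
[0.5756721  0.23610359 0.183     ] [0.55939129 0.19465241 0.183     ] [0.56753169 0.215378   0.183     ] 0.04453386637539288 68.556556619117
[ 0.1340852   0.35992471 -0.61889009  1.65400353  0.23202759  1.23136205
 -0.54748888]
```

send_rows(motion="0 2.5 0 0 0 -5 0.5;0 2.5 -1 0 0 -5 0.5;0 2.3 -1.5 0 0 -5 0.5;0 1 -1.5 0 0 -5 0.5;0 0 -1 0 0 0 0.5;0 0 0 0 0 0 0.5;0 0 0 0 0 0 0.5")

```text
t: 11.5
eef_pos: [0.5763, 0.2095, 0.2331]
tool_rot: [-0.002, 0.829, 0.559, -0.02]
contact_force: [0.3, -1.0, 0.1]
gripper_width: 0.502
```

send_rows(motion="-0.9 0.6 0 1.1 -2 0.6 0.5;0 0 -2 0 0 0 0.5;0 0 -1 0 0 0 0.5;0 0 0 0 0 0 0.5;0 0 0 0 0 0 0.5")

```text
t: 11.92
eef_pos: [0.5714, 0.2088, 0.2043]
tool_rot: [0.002, 0.826, 0.564, 0.002]
contact_force: [-0.1, 0.4, -0.9]
gripper_width: 0.5
```

send_rows(motion="-0.6 0.8 0 0 0 0 0.5;0 0 -1 0 0 0 0.5;0 0 0 0 0 0 0.5;0 0 0 0 0 0 0.5")

```text
t: 12.25
eef_pos: [0.5669, 0.2172, 0.196]
tool_rot: [0.002, 0.826, 0.563, 0.003]
contact_force: [1.5, -0.4, -0.1]
gripper_width: 0.502
```

send_rows(motion="0 -0.1 -1.2 0 0 0 0.5;0 0 -1.2 0 0 0 0.5;0 0 -0.8 0 0 0 0.5;0 0 0 0 0 0 0.5;0 0 0 0 0 0 0.5")

```text
t: 12.67
eef_pos: [0.5666, 0.2159, 0.1601]
tool_rot: [0.002, 0.826, 0.563, 0.003]
contact_force: [-0.7, -0.1, -0.0]
gripper_width: 0.502
```

send_rows(motion="0 0 0 0 0 0 0.8;0 0 0 0 0 0 1;0 0 0 0 0 0 1;0 0 0 0 0 0 1;0 0 0 0 0 0 1;0 0 0 0 0 0 1", newtons=50)

```text
t: 13.17
eef_pos: [0.5665, 0.2158, 0.1598]
tool_rot: [0.002, 0.826, 0.563, 0.002]
contact_force: [0.5, 0.7, -2.5]
gripper_width: 0.103
```

send_rows(motion="0 0 0 0 0 -5 1;0 0 0 0 0 -5 1;0 0 0 0 0 -5 1;0 0 0 0 0 -5 1;0 0 0 0 0 -5 1;0 0 0 0 0 -5 1;0 0 0 0 0 -5 1;0 0 0 0 0 0 1")

```text
t: 13.83
eef_pos: [0.5663, 0.2159, 0.1598]
tool_rot: [0.003, 0.961, 0.276, 0.002]
contact_force: [0.9, -0.3, -3.0]
gripper_width: 0.104
```

send_rows(motion="0 0 0 0 0 -5 1;0 0 0 0 0 -5 1;0 0 0 0 0 -5 1;0 0 0 0 0 -5 1;0 0 0 0 0 -5 1;0 0 0 0 0 -5 1;0 0 0 0 0 -5 1;0 0 0 0 0 -3 1;0 0 0 0 0 0 1;0 0 0 0 0 0 1")

```text
t: 14.67
eef_pos: [0.5663, 0.2162, 0.1598]
tool_rot: [0.003, 0.999, -0.053, 0.001]
contact_force: [0.4, -0.2, -2.5]
gripper_width: 0.106
```

```bash
python3 -c "
from h import *
o=get_obs();print(o['torque'],o['q'],o['contact_force'])"
```

```text
[ 0.08394831 -0.01145752 -0.05763457] [-0.28171025  0.45257089 -0.24884267  1.78005959  0.14381156  0.92740813
 -2.26912207] [ 0.35205018 -0.20972384 -2.52050181]
```

send_rows(motion="0 0 0 0 0 -4 1;0 0 0 0 0 -3 1;0 0 0 0 0 0 1")

```text
t: 14.92
eef_pos: [0.5662, 0.2163, 0.1598]
tool_rot: [0.003, 0.994, -0.11, 0.001]
contact_force: [1.1, -0.9, -1.7]
gripper_width: 0.109
```

```bash
python3 -c "
from h import *
o=get_obs();print(o['torque'],o['q'],o['contact_force'],o['tool_rot'])"
```

```text
[-0.06979353 -0.06650448  0.61514642] [-0.30098038  0.45066304 -0.22369775  1.78085932  0.13011272  0.92592472
 -2.37242506] [ 1.06991436 -0.89435866 -1.745407  ] [ 0.0034644   0.99395147 -0.10975844  0.00124692]
```

send_rows(motion="0 0 0 0 0 1 1;0 0 0 0 0 0 0.6;0 0 0 0 0 0 0.5;0 0 0 0 0 0 0.5;0 0 0 0 0 0 0.5;0 0 1 0 0 0 0.5;0 0 2 0 0 0 0.5;0 0 3 0 0 0 0.5;0 0 3 0 0 0 0.5;0 0 3 0 0 0 0.5;-2 -3 1 0 0 0 0.5;-2 -3 0 0 0 0 0.5;0 0 0 0 0 0 0.5;0 0 0 0 0 0 0.5")

```text
t: 16.08
eef_pos: [0.5244, 0.1565, 0.3038]
tool_rot: [0.001, 0.996, -0.093, 0.004]
contact_force: [0.4, 0.8, 0.3]
gripper_width: 0.495
```

Run:
```python
from h import *
im=read_camera("side");cv2.imwrite("pics/s6.png",cv2.resize(im[180:350,190:390],None,fx=4,fy=3.5)[:,:,::-1])
im=read_camera("top");cv2.imwrite("pics/t6.png",im[:,:,::-1])
c=wcal(); np.savez("w6.npz",m=c[0],W=c[1]); im=read_camera("wrist").copy()
cv2.imwrite("pics/w6.png",im[:,:,::-1])
```

```text
(no output)
```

View pics/s6.png

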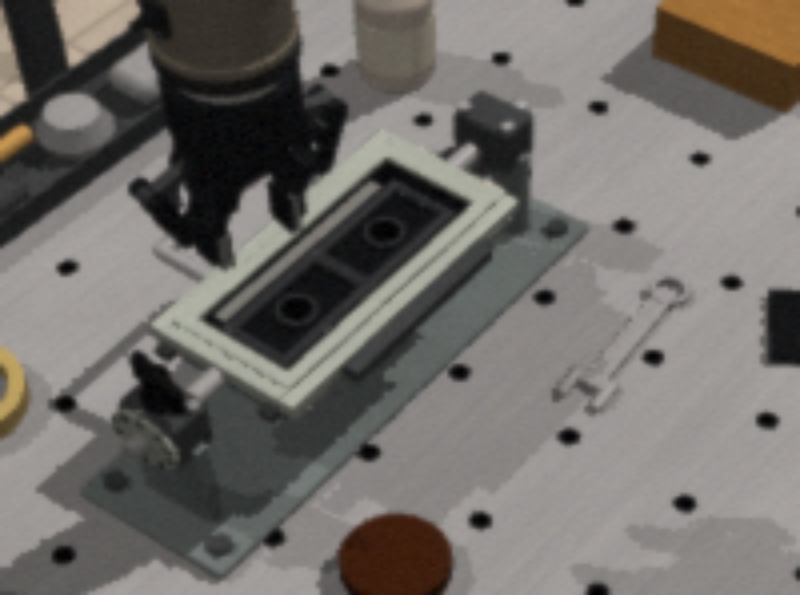

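View pics/t6.png

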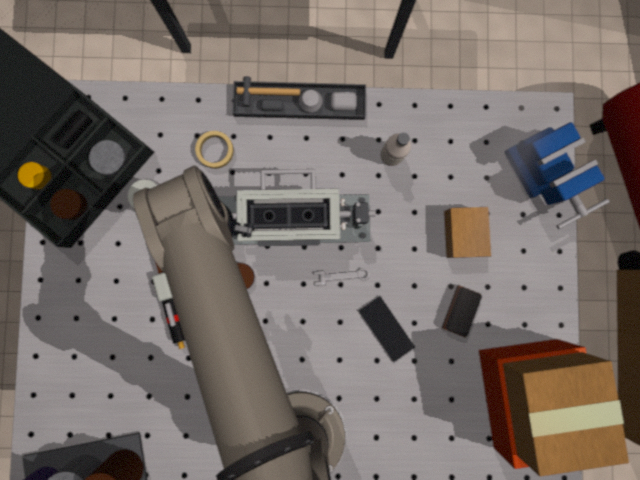

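View pics/w6.png

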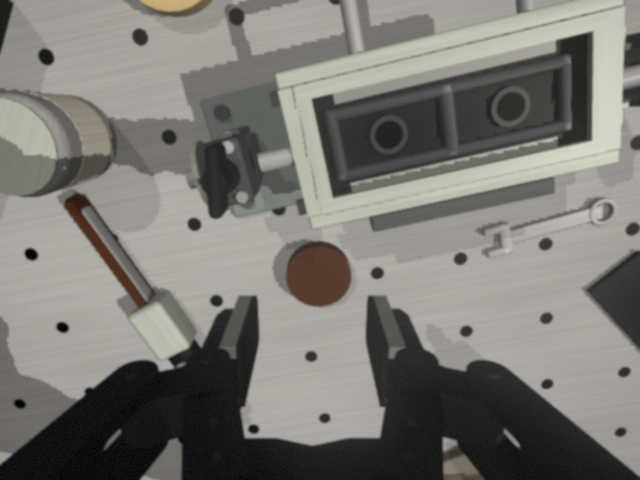

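Run:
```python
from h import *
d=np.load("w6.npz"); m,W=d["m"],d["W"]; Wi=np.linalg.inv(W)
def z(uv,h):
    r=Wi[:3,:3]@np.linalg.solve(m,[*uv,1]); o=Wi[:3,3]; return o+r*(h-o[2])/r[2]
a,b=z((215,144),.183),z((217,214),.183); print(np.linalg.norm(a-b),np.degrees(np.arctan2(*(a-b)[1::-1])))
p=[.5724,.0377,.033]
for th in(3.05,3.1416,3.23):
  print(th,[np.round(wproj((m,W),fr(p,th,X))[0]).tolist() for X in([-.062,.125,-.008],[.062,.125,-.008],[.062,-.125,-.008])], [np.round(proj("side",fr(p,th,[s*.062,.125,-.008]))[0],1).tolist() for s in(-1,1)])
im=cv2.imread("pics/w6.png"); cv2.imwrite("pics/w6c.png",cv2.resize(im[120:240,170:340],None,fx=4,fy=4))
```

```text
0.046501196091071215 -13.144198166807982
3.05 [[274.0, 75.0], [311.0, 229.0], [614.0, 165.0]] [[226.8, 271.8], [262.8, 297.4]]
3.1416 [[274.0, 74.0], [310.0, 231.0], [619.0, 165.0]] [[226.8, 272.8], [262.5, 296.1]]
3.23 [[274.0, 74.0], [310.0, 231.0], [624.0, 165.0]] [[226.9, 274.0], [262.1, 294.8]]
```

View pics/w6c.png

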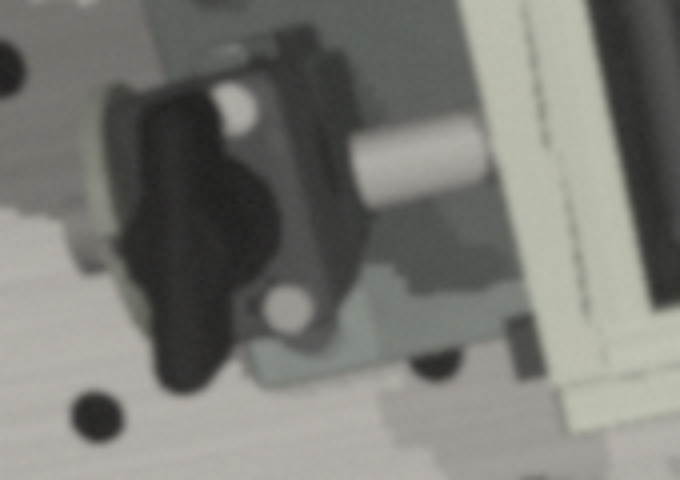

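```bash
python3 -c "
from station import *
print(get_obs()['t'],hand_in())"
```

```text
the job is handed in; nothing more can be done
16.2333 None
```

The job is done and handed in at 16.2 s. The hold-down frame is snapped shut, the panel is turned over with its ribbed back up, and the lock knob is tight.

- **Hold-down:** I pressed the pad until it bottomed at z = 0.138 m (0.139 m when shut) at 37 N. The side and top pictures then showed it lying flat over the panel.
- **Turn-over:** I carried the handle bar over the top in the gripper and released it. The side picture agrees with 3.14 rad to within about 1 px, where 0.09 rad moves a corner about 1 px, so level is confirmed to a few degrees. The panel is still in its frame.
- **Lock knob:** I turned it clockwise about 1.4 rad, until the torque rose to about 0.6 N m. That is above the 0.35 N m the knob needs, so I took it as the end stop. The last wrist picture gives the same: the wing had turned about 82°, or 1.43 rad.
- **Bystanders:** The disc pack, wrench, tape roll, bottle, carton and sanding block show in their original places. In the last pictures the arm partly hid the filler tin and belt sander in the top view, but the wrist view shows both in place.

No check failed or disagreed. At hand-in the gripper was clear of everything, at z = 0.30 m.

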